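# Close the cam-lock canister and take its outer lid off again

## Robot

A 7-joint arm with a two-finger parallel gripper is mounted at the origin on the work surface. World frame = base frame: x ahead of the robot, y to its left, z up, the work surface at z = 0. Lengths are in m, angles in degrees, forces in N, time in s.
With the tool pointing down it reaches from about 0.425 to 1.025 m from the base axis. Payload 3.6 kg.
Tool frame: the origin (TCP) lies at the very end of the fingers, on their centre line; the grasp point (between the pads) lies 19 mm behind it; z points along the fingers, y is the line along which they close (so a half turn about z gives the same grasp; the last joint's range is limited). The gripper opens to 85 mm and grips with 20 to 120 N. Pads are 22 mm wide; open, the fingers measure 114 mm over their backs; the gripper's body (76 mm by 85 mm) begins 54 mm behind the grasp point. The pads swing forward as they close: fully open they stand 13 mm farther back than shut.
Start: joints at [62.71, 33.873, 2.773, 92.16, -1.908, 54.013, -1.931], TCP at [0.271, -0.673, 0.231] pointing down, gripper open.
Joint ranges: [-153.93, 153.93], [-27.13, 128.08], [-72.61, 78.16], [10.71, 143.7], [-87.88, 267.88], [4.46, 118.87], [-176.78, 176.78]. Speed limits (degrees/s): [147.25, 147.25, 180, 180, 180, 180, 180].

## Interface

Orientations are given as [roll, pitch, yaw] about the fixed x, y, z axes, in that order (R = Rz(yaw) Ry(pitch) Rx(roll)).
In Python, from bench import status, vision, manip gives the robot as it stands.
- The arm moves only by the shell command python3 -m crank 'ROWS' [FORCE]. ROWS is JSON, a list that holds one entry, the list of rows, each a list of 7 numbers: the shift along the world's x, y, z as a fraction of full scale, then the turn, a rotation vector about the world's x, y, z as a fraction of full scale, then the opening, from -1 (shut) to 1 (fully open). A call has exactly 10 rows; each row is the pose to reach, as a shift and turn from the pose commanded when the call began, turning the shorter way round; what a row does not reach only later rows make up. Full scale, the value 1, is 800 mm for a shift and pi rad for a turn. A row lasts 1/8 s, in which the tool goes at most 62.5 mm and 10.7 degrees, less where a joint would pass 70% of its speed; a pose out of reach is approached as far as the arm can. A call with a number of a shift or a turn outside -1 to 1 is refused whole. A call with a gripper value outside its range is refused whole. The fingers move at their own pace and stop on an object; FORCE is the grip in N (left out, the last holds). Time passes only in rows, so rows that repeat a pose let the fingers close, or fill a call up. It gives the time, the measured TCP pose, the force, the opening and the grip force at its end, in the units of the state.
- status.observe(): the state, without advancing time (a new reading comes with each control period).
- vision.get_image(name): name is "scene" or "top" or "wrist"; returns a dict with "frame" (384x512x3 uint8, red, green, blue), "z_map" (384x512 float32, m along the optical axis (not along the pixel's ray), 0 where there is no reading), "fx", "fy", "cx", "cy" (pixels), "eye" and "orientation" of the camera in the world; the wrist camera has in their place "mount" (4x4, takes a point from camera to tool coordinates, whose origin is the TCP and whose axes are the flange's). Camera axes: x right, y down, z forward; pixel columns grow to the right and rows downward; lengths in m; the calibration is good to about 2 mm. A picture is of the moment at which its call begins: read the wrist's pose just before it.
- manip.sign_off(): hands the job in; it is judged then, once.
Trained networks look in a picture, given as the dict that the camera call returned (one of the last four; its "shot" number tells which), for a name from the list of things; names that differ only in an ending like _2 or _b are one class to them, and where a whole thing is asked for, a point or a joint stands for the part that bears it (a point fixed in the world has none). Each returns a list of dicts, best first, with "p" (0 to 1); they miss things now and then, are a little off and sometimes report something else, mostly with a low value. They report only what shows in the picture. A call takes as long as a camera call. They do not tell look-alikes from the thing itself.
- vision.masks_of(picture, query): "mask" (384x512 bool, what is visible of it) and "extent" ([left, top, width, height] in pixels, round what is visible of it).
The state is a dict: "time": time; "qpos": joint angles; "qd": joint speeds; "effort": joint torques, N m; "tool_pos": TCP position; "tcp_rot": TCP orientation; "force": force on the tool from outside, world axes, zero at the start; "ft_torque": the same for the moment, N m; "gripper_width": opening from 0.0 (shut) to 1.0 (fully open); "finger_force": force on a finger pad.
Only numpy, scipy, OpenCV 4.12 (cv2) and the standard library are available. Lean on these libraries where they do the work, as an engineer would, in place of code of your own. Each camera call takes 0.05 s, during which the arm holds its last target. There are 200 camera calls.

## Task

Pull the cabinet's drawer out to its stop and leave it open, take the nested pair of lids out together by the inner lid's post, and lower it, without dropping it, onto the open canister on the turntable until the inner lid is fully seated; then let go of the post. Now grip the outer lid by its collar and lift it off alone, level, leaving the inner lid seated and undisturbed, and finish still holding the outer lid in the gripper, above the top of the post and clear of everything, ready to be used as a sorting dish. Do not knock the canister about or disturb the other tools on the mat.

Things in the scene. Friction and masses are not known exactly. Their poses are not given: they have to be found in the camera images.
- cabinet: white parts cabinet fixed on the mat, 220 mm deep (its x), 170 mm wide (its y), 130 mm high; origin at the middle of the lower edge of its front, z up. Its front looks along its own -x, roughly to the robot, turned up to 0.25 rad. Its one drawer slides out along the cabinet's -x.
- drawer (a joint): how far the drawer is out, m: 0 shut (start), 0.140 at its stop. About 2 N of friction; stays where left. Drawer front 12 mm thick, its top 122 mm above the mat; drawer sides 55 mm high, 138 mm apart inside; floor 15 mm above the mat. The lids stand in its front part, a small cardboard box fills its back.
- drawer_handle (a point): middle of the drawer's steel handle bar, moving with the drawer. The bar is level along the cabinet's y, 110 mm long, section 10 x 10 mm, its centre 45 mm in front of the drawer front (40 mm free behind it, mounts only at its two ends), 100 mm above the mat, 30 mm below the cabinet top; can be pinched from above.
- inner_lid: aluminium inner lid, about 0.28 kg, round about its z; origin at the centre of its underside, z up. Plug 56 mm across at the bottom widening to 68 mm (z 0 to 16 mm), flange 86 mm across (z 16 to 22 mm), then a steel post 18 mm in diameter (z 22 to 90 mm). Starts standing in the drawer with the outer lid nested on it, hidden while the drawer is shut.
- post_top (a point): centre of the top end of the inner lid's round post, 90 mm above the inner lid's origin. The top 34 mm of the post stands bare above the nested outer lid's collar; lifting by it brings both lids. With the drawer at its stop it is about 70 to 84 mm in front of the cabinet.
- outer_lid: grey plastic outer lid, about 0.12 kg, round about its z; origin at the centre of the underside of its plate, which rests on the inner lid's flange (22 mm above the inner lid's origin). Plate 100 mm across, 4 mm thick; a skirt hangs 6 mm below it round the flange with 3 mm play each side. Not latched to the inner lid.
- collar (a point): centre of the top of the outer lid's upright collar, its grip: outside diameter 44 mm, bore 30 mm, 30 mm tall (4 to 34 mm above the outer lid's origin, 56 mm above the inner lid's when nested). The inner lid's post passes freely through it and when nested stands 34 mm above this point.
- canister: open steel canister of cam locks, 84 mm across, mouth 76 mm across, 60 mm high, about 0.5 kg, standing loose near the middle of the turntable. Origin at the centre of its underside, z up. With the inner lid fully seated its flange lies on the rim and the inner lid's origin is 44 mm above the canister's.
- turntable: fixed foot of the white plastic lazy Susan; origin at the centre of its underside on the mat. Its disc, 240 mm across with a rim 29 mm above the mat and low dividers between sorted cam locks and dowels, turns stiffly about the vertical; the canister stands on the disc 18 mm above the mat.
- wrench: stainless steel wrench, 200 mm long, lying flat near the robot; bystander
- hex_set: blue hex key set in a fold-out holder, 95 x 34 x 22 mm with two keys partly folded out (up to 60 mm high); origin at the centre of its underside; bystander
- cup: glass cup, 72 mm across the rim, 100 mm high, standing upright; origin at the centre of its underside; bystander
- screwdriver: screwdriver with black handle, 190 mm long, lying flat; bystander
- glue: white bottle of wood glue, 50 mm across, 140 mm high, standing; bystander
- hammer: hammer, 250 mm long, lying flat; bystander
Things that resemble listed ones, but are neither listed nor needed, are in the scene too. What is shaped like the canister but green or red is not meant.

How it is judged (in metres and radians):
On the way, in this order (a step that is already met when the one before it is completed fails the run):
1. the drawer is pulled out to its stop (value of joint drawer above 0.134 m), for 0.1 s.
2. the pair, still nested, is carried by the inner lid's post above the drawer (z of outer_lid in the frame of inner_lid below 0.027 m and horizontal distance between outer_lid and inner_lid below 0.008 m and height (world z) of inner_lid above 0.06 m and contact force between the fingers and inner_lid above 0.5 N), for 0.1 s.
3. the nested pair is lowered into the canister's mouth while the post is still held (z of outer_lid in the frame of inner_lid below 0.027 m and horizontal distance between outer_lid and inner_lid below 0.008 m and z of inner_lid in the frame of canister between 0.038 and 0.053 m and horizontal distance between inner_lid and canister below 0.007 m and contact force between the fingers and inner_lid above 0.5 N), for 0.05 s.
4. the post is let go, the pair fully seated and nested (z of outer_lid in the frame of inner_lid below 0.027 m and horizontal distance between outer_lid and inner_lid below 0.008 m and z of inner_lid in the frame of canister between 0.038 and 0.047 m and horizontal distance between inner_lid and canister below 0.007 m and angle between each of inner_lid, canister's own z axis and vertical below 0.06 rad and contact force between the fingers and inner_lid below 0.1 N), for 0.2 s.
At the end, for the whole second after the job is handed in: Inner lid seated in the upright canister (within 3 mm of height, 7 mm of its axis), canister within 40 mm of its start, drawer out over 120 mm; outer lid held by the fingers, level within 0.2 rad, still, at least 97 mm above the inner lid's origin, touching nothing else (z of inner_lid in the frame of canister between 0.038 and 0.047 m and horizontal distance between inner_lid and canister below 0.007 m and angle between each of inner_lid, canister's own z axis and vertical below 0.06 rad and value of joint drawer above 0.12 m and z of outer_lid in the frame of inner_lid above 0.097 m and angle between outer_lid's own z axis and vertical below 0.2 rad and linear speed of outer_lid below 0.03 m/s and contact force between the fingers and outer_lid above 1 N and contact force between outer_lid and inner_lid below 0.05 N and contact force between outer_lid and canister below 0.05 N and contact force between outer_lid and cabinet below 0.05 N and contact force between outer_lid and turntable below 0.05 N and contact force between each of the arm, the fingers and inner_lid below 0.1 N and contact force between the fingers and canister below 0.1 N and distance of canister from where it was at the start of the episode below 0.04 m); the arm keeps its last pose, push and grip.
It fails at once if the outer lid comes off while the inner lid is not seated in the canister, or the inner lid comes out with it (z of outer_lid in the frame of inner_lid above 0.032 m and (horizontal distance between inner_lid and canister above 0.009 m or z of inner_lid in the frame of canister above 0.051 m)).
It fails at once if the canister is tipped or shoved away (angle between canister's own z axis and vertical above 0.3 rad or distance of canister from where it was at the start of the episode above 0.06 m).
It fails at once if a bystander is disturbed (distance of any of wrench, hex_set, cup, screwdriver, glue, hammer from where it was at the start of the episode above 0.03 m).
It also fails if it takes over 66 s, if anything falls off the work surface, if the arm or the gripper's body presses on something with over 40 N, if the wrist force passes 120 N, or if a joint passes its speed limit or range.

## Working session

There is one attempt and no reset: what is moved stays moved. The work goes in short steps, Python scripts to look and compute and a shell command to move; the robot and the scene stay as the last step left them, time stands still between calls to the robot, and variables do not carry over. Pictures are saved under pics/ and viewed, at most 10 in all, crops included, and the job is handed in when it is done.

```bash
ls; mkdir -p pics; cat > h.py <<'E'
import numpy as np, cv2
from scipy.spatial.transform import Rotation as R
from bench import status, vision, manip
def rot(o):
    o=np.array(o,float)
    return o if o.shape==(3,3) else R.from_euler('xyz',o,degrees=True).as_matrix()
def campose(im,st=None):
    if 'mount' in im:
        T=np.eye(4);T[:3,:3]=rot(st['tcp_rot']);T[:3,3]=st['tool_pos']
        T=T@np.array(im['mount']); return T[:3,:3],T[:3,3]
    return rot(im['orientation']),np.array(im['eye'])
def cloud(im,st=None):
    Rm,t=campose(im,st); z=im['z_map']; v,u=np.indices(z.shape)
    p=np.stack([(u-im['cx'])/im['fx']*z,(v-im['cy'])/im['fy']*z,z],-1)@Rm.T+t
    p[z==0]=np.nan; return p
def save(im,n): cv2.imwrite('pics/'+n,im['frame'][:,:,::-1])
E
python3 - <<'E'
from h import *
s=status.observe(); print(s)
for n in ['scene','top']:
    im=vision.get_image(n); save(im,n+'0.png'); P=cloud(im)
    print(n,im['eye'],im['orientation'],im['fx'])
    for q in ['cabinet','drawer_handle','canister','turntable','wrench','hex_set','cup','screwdriver','glue','hammer']:
        for d in vision.masks_of(im,q)[:3]:
            m=d['mask']; pp=P[m]; pp=pp[~np.isnan(pp[:,0])]
            print(q,round(d['p'],2),d['extent'],np.round(np.median(pp,0),3) if len(pp) else None, np.round(np.percentile(pp,2,0),3),np.round(np.percentile(pp,98,0),3))
E
```

```text
pics
{'time': 0.0, 'qpos': array([62.71047772, 33.92800919,  2.76775613, 92.23803745, -1.91130491,
       54.01198047, -1.93153078]), 'qd': array([ 0.10547051, -0.03672338, -0.07609999,  0.00386175,  0.0023883 ,
       -0.04339235,  0.04502298]), 'effort': array([ 1.66006075e-04, -5.48703790e+01,  1.54648829e+00, -1.98128772e+01,
        9.39921563e-03,  8.70619464e-03,  9.43907907e-06]), 'tool_pos': array([ 0.27049538, -0.6717391 ,  0.23010174]), 'tcp_rot': array([-1.79868228e+02,  5.03136995e-03,  2.19339806e+01]), 'force': array([ 0.39258929, -0.62068096, -0.46082442]), 'ft_torque': array([-0.02058501, -0.00372917, -0.01678006]), 'finger_force': 0.0, 'gripper_width': 0.999706432235202}
scene [ 1.12654117 -0.90134576  1.43508094] [-142.08367978   -0.71042628   35.30466854] 483.41981774402575
cabinet 0.93 [307.8, 134.5, 82.2, 72.4] [0.757 0.198 0.128] [0.609 0.14  0.011] [0.871 0.335 0.137]
drawer_handle 0.65 [304.3, 141.4, 23.8, 44.5] [0.611 0.223 0.105] [ 0.534  0.136 -0.003] [0.665 0.354 0.127]
canister 0.86 [228.4, 168.4, 24.1, 24.1] [0.424 0.002 0.031] [ 0.387 -0.044  0.003] [0
[... 2259 characters left out ...]
3, 70.9] [ 0.479 -0.227  0.019] [ 0.375 -0.337  0.013] [ 0.59  -0.12   0.033]
wrench 0.61 [184.7, 239.5, 35.1, 58.1] [0.327 0.168 0.006] [ 0.245  0.121 -0.002] [0.409 0.216 0.011]
hex_set 0.54 [274.0, 128.7, 16.1, 30.2] [ 0.745 -0.084  0.02 ] [ 0.704 -0.104  0.012] [ 0.789 -0.063  0.026]
cup 0.6 [311.5, 122.0, 26.1, 29.7] [ 0.763 -0.23   0.061] [ 0.717 -0.258  0.003] [ 0.783 -0.195  0.101]
screwdriver 0.53 [127.8, 242.3, 20.8, 29.7] [0.362 0.385 0.022] [0.321 0.359 0.001] [0.408 0.415 0.028]
glue 0.89 [97.9, 177.7, 26.5, 19.5] [0.575 0.459 0.089] [0.557 0.445 0.008] [0.602 0.483 0.141]
hammer 0.91 [381.7, 162.9, 47.4, 71.8] [ 0.569 -0.504  0.022] [ 0.429 -0.555 -0.002] [ 0.665 -0.437  0.027]
```

```bash
cat > m.py <<'E'
from h import *
import sys
from scipy.optimize import least_squares
def circ(p,r=None):
    f=lambda q:np.hypot(p[:,0]-q[0],p[:,1]-q[1])-(q[2] if r is None else r)
    c=p.mean(0)[:2]; return least_squares(f,[*c,0.04],loss='soft_l1',f_scale=.002).x
for n in ['top','scene']:
    im=vision.get_image(n); P=cloud(im); F=P.reshape(-1,3); F=F[~np.isnan(F[:,0])]
    b=F[(F[:,0]>.55)&(F[:,0]<.95)&(F[:,1]>.08)&(F[:,1]<.4)]
    t=b[(b[:,2]>.126)&(b[:,2]<.136)]
    print(n,'cabtop',cv2.minAreaRect((t[:,:2]*1000).astype(np.float32)),t[:,2].mean())
    h=b[(b[:,2]>.09)&(b[:,2]<.112)&(b[:,0]<.67)]
    print('handle',cv2.minAreaRect((h[:,:2]*1000).astype(np.float32)),np.median(h,0),len(h))
    for c in [(.482,-.226),(.425,0),(.553,.01)]:
        k=F[(np.hypot(F[:,0]-c[0],F[:,1]-c[1])<.06)]
        zt=np.percentile(k[:,2],98); r=k[k[:,2]>zt-.006]
        print('can',c,zt,circ(r),len(r))
    k=F[(np.hypot(F[:,0]-.482,F[:,1]+.226)<.14)&(F[:,2]>.026)&(F[:,2]<.032)&(np.hypot(F[:,0]-.482,F[:,1]+.226)>.1)]
    print('tt',circ(k),len(k))
im=vision.get_image('top'); c=im['frame'][60:300,80:460,::-1]
cv2.imwrite('pics/t1.png',cv2.resize(c,None,fx=2.1,fy=2.1,interpolation=cv2.INTER_CUBIC))
E
python3 m.py
```

```text
top cabtop ((749.6751098632812, 248.2926483154297), (228.1083221435547, 170.46615600585938), 15.979150772094727) 0.1293991940065275
handle ((611.9510498046875, 207.880615234375), (55.812835693359375, 169.5810089111328), 17.433786392211914) [0.60897    0.20768515 0.10340105] 307
can (0.482, -0.226) 0.07868422869538318 [ 0.48215634 -0.22602454  0.03977368] 107
can (0.425, 0) 0.06040552852944223 [ 0.42551576 -0.00312533  0.03964087] 94
can (0.553, 0.01) 0.060508945572722225 [0.5543031  0.00298613 0.03988828] 107
tt [ 0.48153377 -0.22758205  0.11601606] 298
scene cabtop ((748.2626953125, 247.57290649414062), (229.5902557373047, 178.7626190185547), 15.90371036529541) 0.13092497257162924
handle ((616.7457275390625, 194.38531494140625), (56.55327224731445, 146.6839141845703), 21.734039306640625) [0.60323695 0.19133198 0.10407547] 145
can (0.482, -0.226) 0.08087713448801422 [ 0.48359383 -0.22584398  0.03981546] 87
can (0.425, 0) 0.06342093538844229 [ 0.42707836 -0.00364847  0.0396276 ] 70
can (0.553, 0.01) 0.06281778579188374 [0.55659298 0.00340991 0.04021653] 77
tt [ 0.48199581 -0.22715963  0.11544087] 288
```

View pics/t1.png

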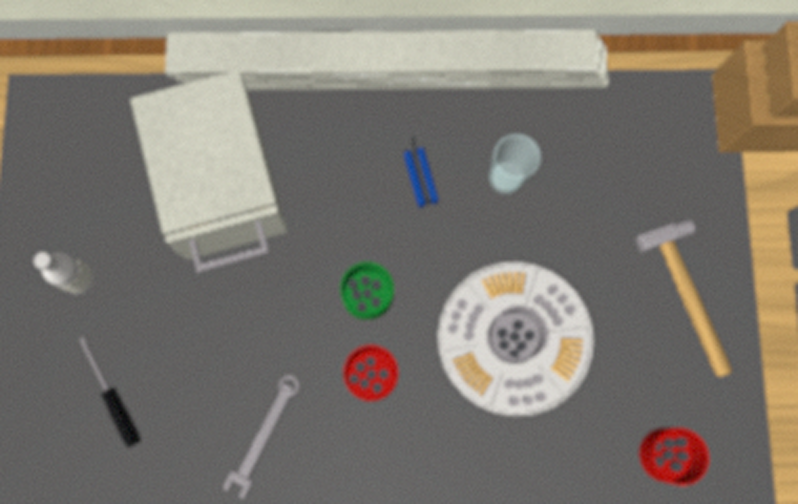

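View pics/scene0.png

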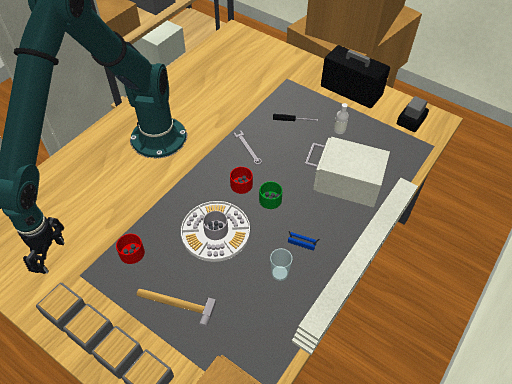

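```bash
python3 -m crank '[[[0.02,0.06,0.02,0,0,0.025,1],[0.04,0.12,0.04,0,0,0.05,1],[0.06,0.18,0.06,0,0,0.075,1],[0.08,0.24,0.08,0,0,0.1,1],[0.1,0.3,0.1,0,0,0.125,1],[0.12,0.36,0.11,0,0,0.15,1],[0.14,0.42,0.12,0,0,0.175,1],[0.15,0.48,0.125,0,0,0.2,1],[0.165,0.54,0.125,0,0,0.225,1],[0.18,0.6,0.125,0,0,0.25,1]]]' 40
python3 -m crank '[[[0.02,0.06,0,0,0,0.025,0],[0.04,0.12,0,0,0,0.05,0],[0.06,0.18,0,0,0,0.075,0],[0.08,0.24,0,0,0,0.1,0],[0.1,0.3,0,0,0,0.125,0],[0.12,0.36,0,0,0,0.15,0],[0.14,0.42,0,0,0,0.175,0],[0.155,0.46,0,0,0,0.2,0],[0.165,0.48,0,0,0,0.214,0],[0.165,0.48,0,0,0,0.214,0]]]'
python3 - <<'E'
from h import *
s=status.observe(); im=vision.get_image('wrist'); save(im,'w1.png'); P=cloud(im,s)
print(s['tool_pos'],s['tcp_rot'],s['qpos'],s['gripper_width'],im['mount'])
F=P.reshape(-1,3)
for q in ['drawer_handle','cabinet']:
  for d in vision.masks_of(im,q)[:2]: print(q,d['p'],d['extent'],np.nanmedian(P[d['mask']],0))
F=F[~np.isnan(F[:,0])]
h=F[(F[:,2]>.092)&(F[:,2]<.11)&(F[:,1]>.1)&(F[:,0]>.5)&(F[:,0]<.7)]
t=F[(F[:,2]>.125)&(F[:,2]<.135)&(F[:,0]<.9)]
print(len(h),cv2.minAreaRect((h[:,:2]*1000).astype(np.float32)),len(t),cv2.minAreaRect((t[:,:2]*1000).astype(np.float32)))
E
```

```text
time: 2.5
tool_pos: [0.4151, -0.1911, 0.3318]
tcp_rot: [179.9, 0.0, 67.1]
force: [0.6, -0.3, 0.3]
gripper_width: 0.997
finger_force: 0.0
time: 3.75
tool_pos: [0.547, 0.1918, 0.3312]
tcp_rot: [-180.0, -0.0, 105.5]
force: [0.1, 0.1, -0.7]
gripper_width: 0.496
finger_force: 0.0
[0.54700865 0.19181147 0.33117381] [-1.79981904e+02 -6.16477639e-03  1.05480291e+02] [  2.64882193  20.40107219 -34.88944902 104.03067608  13.33891679
  59.70724305 -21.86283155] 0.4963309961822368 [[ 6.15788125e-04 -9.50011588e-01 -3.12214036e-01  7.91116132e-02]
 [ 9.99999700e-01  7.31803352e-04 -2.54420734e-04 -8.67002727e-04]
 [ 4.70181923e-04 -3.12213785e-01  9.50011753e-01 -1.42107580e-01]
 [ 0.00000000e+00  0.00000000e+00  0.00000000e+00  1.00000000e+00]]
drawer_handle 0.68 [287.9, 78.9, 61.1, 144.7] [0.62684289 0.21842561 0.10457249]
cabinet 0.55 [285.9, 81.0, 223.8, 147.6] [0.71287358 0.2422245  0.12936954]
1763 ((612.1406860351562, 205.45382690429688), (66.55644989013672, 166.7683868408203), 22.634668350219727) 24514 ((744.8543701171875, 245.65150451660156), (209.75570678710938, 170.52920532226562), 16.044248580932617)
```

View pics/w1.png

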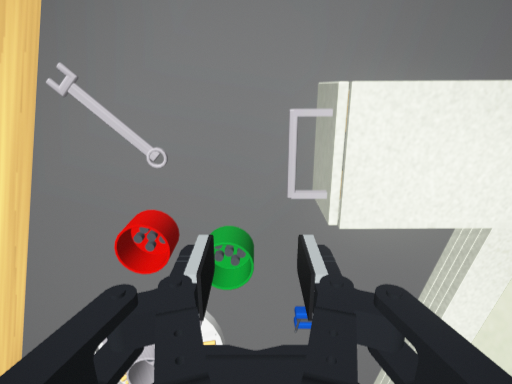

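The wrist picture shows the handle bar as a vertical line at column ~292, rows 108–198, with the cabinet's front edge at column ~345. The canister is the steel one in the turntable's centre. The look-alikes are the green one at top-crop (368,291) and the red ones at (371,373) and (674,455).

```bash
python3 - <<'E'
from h import *
s=status.observe(); im=vision.get_image('wrist'); P=cloud(im,s)
b=P[116:190,284:300].reshape(-1,3); b=b[(b[:,2]>.095)&(b[:,2]<.112)]
vx,vy,x0,y0=cv2.fitLine((b[:,:2]).astype(np.float32),cv2.DIST_HUBER,0,.001,.001).ravel()
print('bar',len(b),vx,vy,x0,y0,b[:,2].mean(),np.degrees(np.arctan2(-vx*np.sign(vy),abs(vy))))
a=P[100:205,284:340].reshape(-1,3); a=a[(a[:,2]>.095)&(a[:,2]<.110)]
psi=np.arctan2(-vx*np.sign(vy),abs(vy))
F=P.reshape(-1,3);t=F[(F[:,2]>.125)&(F[:,2]<.135)&(F[:,0]<.9)]
for deg in (14,15,16):
  p=np.radians(deg); ex=np.array([np.cos(p),np.sin(p)]);ey=np.array([-ex[1],ex[0]])
  print(deg,[np.round(np.percentile(q,[.5,2,50,98,99.5]),4) for q in (t[:,:2]@ex,t[:,:2]@ey,b[:,:2]@ex,b[:,:2]@ey, a[:,:2]@ey)])
E
```

```text
bar 650 0.27848986 -0.96043915 0.58915454 0.20219246 0.10419226374765231 16.170095
14 [array([0.6771, 0.6802, 0.7691, 0.8667, 0.8768]), array([-0.0263, -0.0228,  0.0628,  0.1396,  0.1424]), array([0.6148, 0.6151, 0.6205, 0.6265, 0.6298]), array([0.0062, 0.0077, 0.0546, 0.096 , 0.0971]), array([-0.0097, -0.0013,  0.0572,  0.109 ,  0.1134])]
15 [array([0.6786, 0.6811, 0.7701, 0.8668, 0.8766]), array([-0.0394, -0.0363,  0.0495,  0.1263,  0.1286]), array([0.6163, 0.6164, 0.6214, 0.6267, 0.6299]), array([-0.0047, -0.0031,  0.0437,  0.0852,  0.0863]), array([-0.0214, -0.0124,  0.0464,  0.0977,  0.1018])]
16 [array([0.6795, 0.6819, 0.7708, 0.8666, 0.8762]), array([-0.0529, -0.0501,  0.036 ,  0.1131,  0.1153]), array([0.6174, 0.6175, 0.622 , 0.6273, 0.6297]), array([-0.0158, -0.014 ,  0.0329,  0.0743,  0.0754]), array([-0.033 , -0.0236,  0.0354,  0.0864,  0.0901])]
```

```bash
python3 -m crank '[[[0.03,0.006,0,0,0,0.003,0],[0.053,0.0115,0,0,0,0.003,0],[0.053,0.0115,-0.05,0,0,0.003,0],[0.053,0.0115,-0.1,0,0,0.003,0],[0.053,0.0115,-0.15,0,0,0.003,0],[0.053,0.0115,-0.2,0,0,0.003,0],[0.053,0.0115,-0.25,0,0,0.003,0],[0.053,0.0115,-0.29,0,0,0.003,0],[0.053,0.0115,-0.31,0,0,0.003,0],[0.053,0.0115,-0.31,0,0,0.003,0]]]' 50
python3 -m crank '[[[0,0,0,0,0,0,-1],[0,0,0,0,0,0,-1],[0,0,0,0,0,0,-1],[0,0,0,0,0,0,-1],[0,0,0,0,0,0,-1],[0,0,0,0,0,0,-1],[0,0,0,0,0,0,-1],[0,0,0,0,0,0,-1],[0,0,0,0,0,0,-1],[0,0,0,0,0,0,-1]]]' 50
```

```text
time: 5.2
tool_pos: [0.5888, 0.1996, 0.0828]
tcp_rot: [-179.9, 0.0, 105.9]
force: [0.3, 0.3, 0.6]
gripper_width: 0.501
finger_force: 0.0
time: 6.45
tool_pos: [0.5905, 0.2012, 0.0849]
tcp_rot: [179.8, 0.0, 106.0]
force: [-0.1, -0.8, 6.6]
gripper_width: 0.104
finger_force: 49.6
```

```bash
python3 -m crank '[[[-0.01,-0.0029,0,0,0,0,-1],[-0.03,-0.0086,0,0,0,0,-1],[-0.055,-0.0158,0,0,0,0,-1],[-0.08,-0.0229,0,0,0,0,-1],[-0.105,-0.0301,0,0,0,0,-1],[-0.13,-0.0373,0,0,0,0,-1],[-0.15,-0.043,0,0,0,0,-1],[-0.163,-0.0467,0,0,0,0,-1],[-0.17,-0.0487,0,0,0,0,-1],[-0.17,-0.0487,0,0,0,0,-1]]]'
```

```text
time: 7.7
tool_pos: [0.4562, 0.1631, 0.0849]
tcp_rot: [179.6, -0.1, 106.0]
force: [3.8, 0.2, 7.8]
gripper_width: 0.101
finger_force: 50.3
```

```bash
python3 -m crank '[[[-0.004,-0.001,0,0,0,0,-1],[-0.004,-0.001,0,0,0,0,-1],[0,0,0,0,0,0,-0.2],[0,0,0,0,0,0,-0.2],[0,0,0,0,0,0,-0.2],[0,0,0.03,0,0,0,-0.2],[0,0,0.09,0,0,0,-0.2],[0,0,0.16,0,0,0,-0.2],[0,0,0.23,0,0,0,-0.2],[0,0,0.3,0,0,0,-0.2]]]'
python3 - <<'E'
from h import *
s=status.observe(); im=vision.get_image('wrist'); save(im,'w2.png'); P=cloud(im,s)
print(s['tool_pos'],s['tcp_rot'],s['qpos'])
for q in ['post_top','inner_lid','outer_lid','collar','drawer_handle']:
  for d in vision.masks_of(im,q)[:2]: print(q,d['p'],d['extent'],np.nanmedian(P[d['mask']],0),np.nanpercentile(P[d['mask']][:,2],98))
E
```

```text
time: 8.95
tool_pos: [0.4519, 0.1613, 0.3245]
tcp_rot: [-179.9, 0.0, 106.0]
force: [2.0, 0.1, -0.6]
gripper_width: 0.397
finger_force: 0.0
[0.45186631 0.16130542 0.32452544] [-1.79899759e+02  1.72482130e-02  1.06027077e+02] [  8.01749555  12.57312748 -38.86768668 115.57410601   9.58342253
  55.05585706 -19.68317373]
post_top 0.76 [345.3, 145.0, 23.0, 28.5] [0.57182508 0.18922684 0.09475387] 0.10565371948836248
post_top 0.16 [210.8, 330.3, 22.1, 14.0] [ 0.48343154 -0.18721541  0.03072799] 0.04642225260743902
inner_lid 0.76 [343.4, 141.2, 26.7, 29.8] [0.57167926 0.18938689 0.09469448] 0.10565366292046757
inner_lid 0.49 [149.9, 294.4, 127.9, 88.0] [ 0.5105377  -0.15833033  0.02162076] 0.03261223467817395
outer_lid 0.72 [313.7, 114.5, 72.8, 70.4] [0.56820653 0.1939832  0.04083106] 0.0712280218896201
collar 0.82 [309.6, 113.8, 76.6, 68.2] [0.56823655 0.19373733 0.04076657] 0.07141522729857676
drawer_handle 0.56 [254.8, 76.2, 193.7, 145.7] [0.59656935 0.21257977 0.04063181] 0.12219697641048899
```

View pics/w2.png

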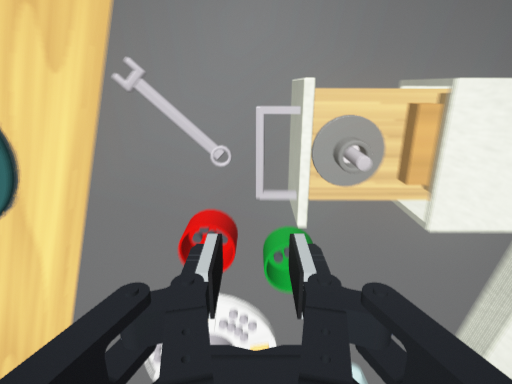

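The drawer is open, with the nested lids at pixel (348,150) and the post at (360,157). Next I fit circles to the lids and check the drawer travel.

```bash
cat > fit.py <<'E'
from h import *
from scipy.optimize import least_squares
def circ(p,r):
    f=lambda q:np.hypot(p[:,0]-q[0],p[:,1]-q[1])-r
    return least_squares(f,p[:,:2].mean(0),loss='soft_l1',f_scale=.001).x
def near(P,c,rad,z0,z1):
    F=P.reshape(-1,3);F=F[~np.isnan(F[:,0])]
    return F[(np.hypot(F[:,0]-c[0],F[:,1]-c[1])<rad)&(F[:,2]>z0)&(F[:,2]<z1)]
def mec(p): 
    c,r=cv2.minEnclosingCircle((p[:,:2]*1000).astype(np.float32)); return np.round(c,1),round(r,1),len(p)
E
python3 - <<'E'
from fit import *
s=status.observe(); im=vision.get_image('wrist'); P=cloud(im,s)
c=(.5705,.19)
for nm,z0,z1,rad in [('top',.101,.11,.02),('post',.078,.101,.02),('collar',.066,.075,.03),('plate',.036,.046,.055)]:
    k=near(P,c,rad,z0,z1); print(nm,mec(k),np.median(k,0), circ(k,.009) if nm=='post' else '')
b=P[118:188,252:267].reshape(-1,3); b=b[(b[:,2]>.095)&(b[:,2]<.112)]
p=np.radians(16);ex=np.array([np.cos(p),np.sin(p)]);print('bar ex',np.median(b[:,:2]@ex))
it=vision.get_image('top'); P=cloud(it)
for nm,z0,z1,rad in [('top',.101,.11,.02),('collar',.066,.075,.03),('plate',.036,.046,.055)]:
    k=near(P,c,rad,z0,z1); print(nm,mec(k),np.median(k,0))
E
```

```text
top (array([575.7, 187.8]), 8.9, 176) [0.57549485 0.18801166 0.10444481] 
post (array([575.3, 187.9]), 8.9, 107) [0.5688207  0.1906516  0.09027547] [0.57619105 0.18758588]
collar (array([575.7, 187.7]), 21.9, 444) [0.56949884 0.19249872 0.07033788] 
plate (array([575.7, 187.8]), 49.8, 2988) [0.56855851 0.1942884  0.04055351] 
bar ex 0.48232267429749753
top (array([577.9, 188.8]), 8.8, 26) [0.57786985 0.18805324 0.10399247]
collar (array([577.5, 189.2]), 21.6, 69) [0.57408215 0.18743662 0.06996823]
plate (array([577.7, 188.9]), 49.8, 483) [0.5765443  0.18214418 0.04010504]
```

```bash
python3 -m crank '[[[0.05,0.011,0,0,0,0,0.1],[0.1,0.022,0,0,0,0,0.1],[0.14,0.03,0,0,0,0,0.1],[0.1548,0.0334,-0.02,0,0,0,0.1],[0.1548,0.0334,-0.08,0,0,0,0.1],[0.1548,0.0334,-0.14,0,0,0,0.1],[0.1548,0.0334,-0.2,0,0,0,0.1],[0.1548,0.0334,-0.235,0,0,0,0.1],[0.1548,0.0334,-0.235,0,0,0,0.1],[0.1548,0.0334,-0.235,0,0,0,0.1]]]' 70
```

```text
time: 10.6
tool_pos: [0.5766, 0.1888, 0.1356]
tcp_rot: [-180.0, -0.0, 106.0]
force: [-0.3, 0.3, -0.0]
gripper_width: 0.555
finger_force: 0.0
```

```bash
python3 -m crank '[[[-0.001,-0.001,-0.02,0,0,0,0.1],[-0.001,-0.001,-0.04,0,0,0,0.1],[-0.001,-0.001,-0.06,0,0,0,0.1],[-0.001,-0.001,-0.073,0,0,0,0.1],[-0.001,-0.001,-0.073,0,0,0,0.1],[-0.001,-0.001,-0.073,0,0,0,-1],[-0.001,-0.001,-0.073,0,0,0,-1],[-0.001,-0.001,-0.073,0,0,0,-1],[-0.001,-0.001,-0.073,0,0,0,-1],[-0.001,-0.001,-0.073,0,0,0,-1]]]' 70
python3 -m crank '[[[0,0,0,0,0,0,-1],[0,0,0,0,0,0,-1],[0,0,0.002,0,0,0,-1],[0,0,0.006,0,0,0,-1],[0,0,0.012,0,0,0,-1],[0,0,0.02,0,0,0,-1],[0,0,0.03,0,0,0,-1],[0,0,0.04,0,0,0,-1],[0,0,0.05,0,0,0,-1],[0,0,0.05,0,0,0,-1]]]'
```

```text
time: 11.85
tool_pos: [0.577, 0.188, 0.0776]
tcp_rot: [179.9, -0.0, 106.0]
force: [0.3, -0.4, 3.9]
gripper_width: 0.182
finger_force: 68.6
time: 13.1
tool_pos: [0.5769, 0.188, 0.1179]
tcp_rot: [179.9, -0.0, 106.0]
force: [0.4, 0.2, -5.2]
gripper_width: 0.182
finger_force: 68.4
```

```bash
python3 -m crank '[[[0,0,0.03,0,0,0,-1],[0,0,0.07,0,0,0,-1],[0,0,0.11,0,0,0,-1],[0,0,0.15,0,0,0,-1],[0,0,0.18,0,0,0,-1],[0,0,0.19,0,0,0,-1],[-0.006,-0.0275,0.19,0,0,-0.013,-1],[-0.018,-0.08,0.19,0,0,-0.037,-1],[-0.03,-0.132,0.19,0,0,-0.061,-1],[-0.042,-0.185,0.19,0,0,-0.086,-1]]]'
python3 -m crank '[[[-0.01,-0.045,0,0,0,-0.02,-1],[-0.02,-0.09,0,0,0,-0.04,-1],[-0.03,-0.135,0,0,0,-0.06,-1],[-0.04,-0.18,0,0,0,-0.08,-1],[-0.05,-0.225,0,0,0,-0.1,-1],[-0.06,-0.265,0,0,0,-0.12,-1],[-0.069,-0.3,0,0,0,-0.135,-1],[-0.074,-0.325,0,0,0,-0.15,-1],[-0.0755,-0.3325,0,0,0,-0.154,-1],[-0.0755,-0.3325,0,0,0,-0.154,-1]]]'
cat > can.py <<'E'
from fit import *
s=status.observe(); im=vision.get_image('wrist'); save(im,'w3.png'); P=cloud(im,s)
print(s['tool_pos'],s['tcp_rot'],s['qpos'],s['finger_force'])
d=vision.masks_of(im,'canister'); print([(x['p'],x['extent']) for x in d[:3]])
c=(.4825,-.2265)
k=near(P,c,.05,.073,.083); print('wrist rim',mec(k), circ(k,.040) if len(k) else 0)
for n in ['top','scene']:
    P2=cloud(vision.get_image(n)); k=near(P2,c,.05,.073,.083); print(n,mec(k), circ(k,.04) if len(k) else 0)
# lid seen below tcp
t=s['tool_pos']; k=near(P,t,.06,t[2]-.07,t[2]-.001); print('lid',mec(k) if len(k) else 0, np.percentile(k[:,2],[2,50,98]) if len(k) else 0)
E
python3 can.py
```

```text
time: 14.35
tool_pos: [0.5405, 0.0365, 0.2672]
tcp_rot: [-179.8, 0.1, 90.3]
force: [0.3, 0.1, -4.3]
gripper_width: 0.185
finger_force: 68.9
time: 15.6
tool_pos: [0.4821, -0.2259, 0.2686]
tcp_rot: [-180.0, -0.0, 62.8]
force: [0.0, -0.2, -4.6]
gripper_width: 0.184
finger_force: 68.9
[ 0.48213927 -0.22589192  0.26858863] [-1.79958639e+02 -3.02722263e-02  6.27998035e+01] [ 36.9301765   18.55088608 -21.09751395 114.11073573   8.69567504
  48.86842552 -16.11006613] 68.92791152000427
[(0.96, [226.6, 117.0, 58.4, 20.2]), (0.64, [233.5, 313.4, 10.5, 34.5]), (0.59, [62.6, 0.0, 98.0, 42.6])]
wrist rim (array([ 491.3, -204.5]), 32.3, 254) [ 0.48019171 -0.22764301]
top (array([ 476.3, -220.3]), 40.4, 49) [ 0.48248445 -0.22641853]
scene (array([ 483.6, -226.3]), 44.6, 101) [ 0.48362134 -0.22567316]
lid (array([ 483. , -225.1]), 50.0, 14432) [0.22830802 0.23176598 0.26216908]
```

View pics/w3.png

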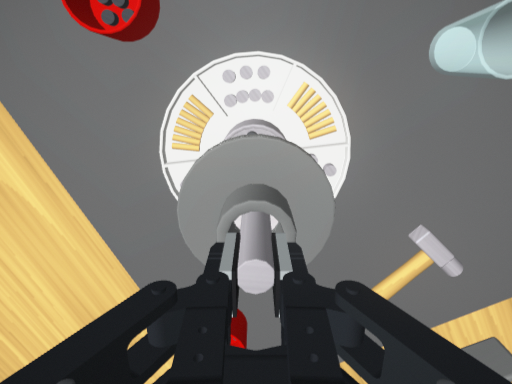

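```bash
python3 -m crank '[[[-0.001,-0.002,-0.02,0,0,0,-1],[-0.001,-0.002,-0.05,0,0,0,-1],[-0.001,-0.002,-0.08,0,0,0,-1],[-0.001,-0.002,-0.11,0,0,0,-1],[-0.001,-0.002,-0.13,0,0,0,-1],[-0.001,-0.002,-0.145,0,0,0,-1],[-0.001,-0.002,-0.155,0,0,0,-1],[-0.001,-0.002,-0.16,0,0,0,-1],[-0.001,-0.002,-0.165,0,0,0,-1],[-0.001,-0.002,-0.165,0,0,0,-1]]]'
python3 - <<'E'
from fit import *
s=status.observe(); im=vision.get_image('wrist'); P=cloud(im,s); t=s['tool_pos']
print(t); k=near(P,t,.06,t[2]-.045,t[2]-.03)
A=np.c_[k[:,:2],np.ones(len(k))]; print('plate',mec(k),np.linalg.lstsq(A,k[:,2],rcond=None)[0][:2])
F=cloud(vision.get_image('top')); k=near(F,(.4825,-.2265),.06,t[2]-.045,t[2]-.03);print('top plate',mec(k),np.median(k[:,2]))
for (im,st,n) in ((im,s,'w'),):
  k=near(P,(.4825,-.2265),.135,.026,.032); k=k[np.hypot(k[:,0]-.4825,k[:,1]+.2265)>.1]; print('tt',circ(k,.1165),len(k))
E
```

```text
time: 17.05
tool_pos: [0.4815, -0.228, 0.137]
tcp_rot: [180.0, 0.0, 62.8]
force: [-1.3, -0.8, -4.5]
gripper_width: 0.186
finger_force: 68.8
[ 0.48150121 -0.22802976  0.13700207]
plate (array([ 482.1, -227. ]), 49.8, 11543) [-0.00178362 -0.00484605]
top plate (array([ 484.4, -225.7]), 49.7, 366) 0.09934736369072039
tt [ 0.47974206 -0.22888188] 5139
```

```bash
python3 -m crank '[[[-0.002,0,-0.002,0,0,0,-1],[-0.002,0,-0.004,0,0,0,-1],[-0.002,0,-0.006,0,0,0,-1],[-0.002,0,-0.008,0,0,0,-1],[-0.002,0,-0.01,0,0,0,-1],[-0.002,0,-0.012,0,0,0,-1],[-0.002,0,-0.013,0,0,0,-1],[-0.002,0,-0.014,0,0,0,-1],[-0.002,0,-0.015,0,0,0,-1],[-0.002,0,-0.015,0,0,0,-1]]]'
```

```text
time: 18.4
tool_pos: [0.4798, -0.228, 0.1249]
tcp_rot: [-180.0, 0.0, 62.8]
force: [0.5, 0.8, -3.1]
gripper_width: 0.188
finger_force: 68.9
```

```bash
python3 -m crank '[[[0,0,-0.0005,0,0,0,-1],[0,0,-0.001,0,0,0,-1],[0,0,-0.0015,0,0,0,-1],[0,0,-0.002,0,0,0,-1],[0,0,-0.0025,0,0,0,-1],[0,0,-0.003,0,0,0,-1],[0,0,-0.003,0,0,0,-1],[0,0,-0.003,0,0,0,-1],[0,0,-0.003,0,0,0,-1],[0,0,-0.003,0,0,0,-1]]]'
python3 - <<'E'
from fit import *
s=status.observe(); im=vision.get_image('wrist'); P=cloud(im,s); t=s['tool_pos']
k=near(P,t,.06,t[2]-.045,t[2]-.03); A=np.c_[k[:,:2],np.ones(len(k))]; print('plate',mec(k),np.linalg.lstsq(A,k[:,2],rcond=None)[0][:2],np.median(k[:,2]))
for n in ('top','scene'):
  F=cloud(vision.get_image(n)); k=near(F,(.4825,-.2265),.06,t[2]-.045,t[2]-.03);print(n,'plate',mec(k),np.median(k[:,2]))
E
```

```text
time: 19.65
tool_pos: [0.48, -0.2281, 0.1245]
tcp_rot: [180.0, 0.1, 62.8]
force: [-4.1, 1.5, 14.4]
gripper_width: 0.188
finger_force: 71.0
plate (array([ 480.2, -227. ]), 50.1, 11562) [-0.00322866 -0.00495885] 0.08752933161474598
top plate (array([ 482.4, -225.3]), 49.7, 354) 0.08657604749505399
scene plate (array([ 484.3, -225.8]), 52.0, 399) 0.08853327435844305
```

```bash
python3 -m crank '[[[0,0,0.001,0,0,0,-1],[0,0,0.002,0,0,0,-1],[0,0,0.0025,0,0,0,-1],[0,0,0.0025,0,0,0,0],[0,0,0.0025,0,0,0,0.4],[0,0,0.0025,0,0,0,0.7],[0,0,0.0025,0,0,0,0.7],[0,0,0.0025,0,0,0,0.7],[0,0,0.0025,0,0,0,0.7],[0,0,0.0025,0,0,0,0.7]]]' 40
python3 - <<'E'
from fit import *
s=status.observe(); im=vision.get_image('wrist'); save(im,'w4.png'); P=cloud(im,s); t=s['tool_pos']
c=(.4805,-.2275)
for nm,z0,z1,rad in [('posttop',.147,.157,.02),('post',.12,.147,.02),('collar',.113,.122,.03),('plate',.082,.093,.055)]:
    k=near(P,c,rad,z0,z1); print(nm,mec(k) if len(k) else 0,np.median(k,0) if len(k) else 0)
E
```

```text
time: 21.05
tool_pos: [0.4798, -0.228, 0.1245]
tcp_rot: [-180.0, 0.0, 62.8]
force: [0.5, 0.5, -0.1]
gripper_width: 0.856
finger_force: 0.0
posttop (array([ 480.1, -228.1]), 9.5, 1291) [ 0.48064258 -0.22668515  0.15142691]
post (array([ 480.3, -227.5]), 9.0, 937) [ 0.48413193 -0.22075012  0.13522155]
collar (array([ 480.5, -226.8]), 22.0, 2440) [ 0.4859845  -0.22014259  0.11730183]
plate (array([ 480.3, -227.2]), 50.0, 12577) [ 0.49089951 -0.21208256  0.08755354]
```

View pics/w4.png

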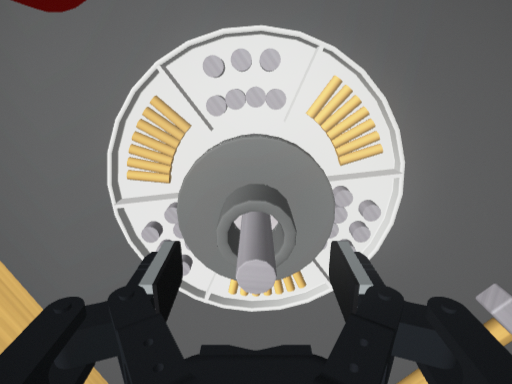

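The pair is seated, with the plate at z 0.0876 and level. The post (255,275) is free and the collar (257,232) stands between the open fingers.

```bash
python3 -m crank '[[[0.0006,0.001,-0.01,0,0,0,0.7],[0.0006,0.001,-0.02,0,0,0,0.7],[0.0006,0.001,-0.03,0,0,0,0.7],[0.0006,0.001,-0.038,0,0,0,0.7],[0.0006,0.001,-0.038,0,0,0,0.4],[0.0006,0.001,-0.038,0,0,0,0.2],[0.0006,0.001,-0.038,0,0,0,-1],[0.0006,0.001,-0.038,0,0,0,-1],[0.0006,0.001,-0.038,0,0,0,-1],[0.0006,0.001,-0.038,0,0,0,-1]]]' 45
python3 - <<'E'
from fit import *
s=status.observe(); im=vision.get_image('wrist'); P=cloud(im,s); t=s['tool_pos']
print(t,s['finger_force'])
for nm,z0,z1,rad in [('posttop',.147,.157,.02),('collar',.113,.122,.03),('plate',.082,.093,.055)]:
    k=near(P,(.4805,-.2275),rad,z0,z1); print(nm,mec(k) if len(k) else 0,np.median(k,0) if len(k) else 0)
E
```

```text
time: 22.35
tool_pos: [0.4805, -0.2272, 0.0946]
tcp_rot: [180.0, 0.0, 62.8]
force: [-1.1, -0.0, 6.1]
gripper_width: 0.495
finger_force: 45.9
[ 0.480461   -0.22722764  0.09463212] 45.85793936625123
posttop (array([ 480.2, -227.8]), 9.5, 2042) [ 0.48093501 -0.22622635  0.15135983]
collar (array([ 484. , -222.1]), 28.9, 4166) [ 0.48597398 -0.22041199  0.11730154]
plate (array([ 480.4, -227.2]), 50.1, 13129) [ 0.49369345 -0.20457832  0.08752458]
```

```bash
python3 -m crank '[[[0,0,0.001,0,0,0,-1],[0,0,0.003,0,0,0,-1],[0,0,0.006,0,0,0,-1],[0,0,0.01,0,0,0,-1],[0,0,0.015,0,0,0,-1],[0,0,0.02,0,0,0,-1],[0,0,0.025,0,0,0,-1],[0,0,0.03,0,0,0,-1],[0,0,0.035,0,0,0,-1],[0,0,0.035,0,0,0,-1]]]'
python3 - <<'E'
from fit import *
s=status.observe(); im=vision.get_image('wrist'); save(im,'w5.png'); P=cloud(im,s); t=s['tool_pos']
for nm,z0,z1,rad in [('posttop',.145,.157,.02),('plate',.108,.124,.055)]:
    k=near(P,(.4805,-.2275),rad,z0,z1); print(nm,mec(k) if len(k) else 0,np.median(k,0) if len(k) else 0)
A=np.c_[k[:,:2],np.ones(len(k))];print(np.linalg.lstsq(A,k[:,2],rcond=None)[0][:2])
E
```

```text
time: 23.65
tool_pos: [0.4806, -0.2273, 0.1225]
tcp_rot: [180.0, -0.0, 62.8]
force: [-0.3, -0.9, -1.8]
gripper_width: 0.5
finger_force: 45.7
posttop (array([ 480.5, -227.5]), 20.0, 2989) [ 0.48084419 -0.22691639  0.14611269]
plate (array([ 480.7, -227.3]), 50.1, 13619) [ 0.49292537 -0.20520067  0.1153043 ]
[-0.00383843 -0.00878482]
```

View pics/w5.png

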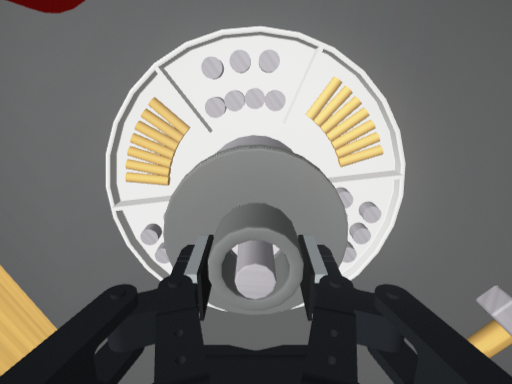

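The outer lid is rising level and alone: its collar at (255,265) now almost reaches the top of the post, which stays put. I continue the lift.

```bash
python3 -m crank '[[[0,0,0.008,0,0,0,-1],[0,0,0.02,0,0,0,-1],[0,0,0.035,0,0,0,-1],[0,0,0.05,0,0,0,-1],[0,0,0.065,0,0,0,-1],[0,0,0.08,0,0,0,-1],[0,0,0.095,0,0,0,-1],[0,0,0.105,0,0,0,-1],[0,0,0.11,0,0,0,-1],[0,0,0.11,0,0,0,-1]]]'
python3 -m crank '[[[0,0,0,0,0,0,-1],[0,0,0,0,0,0,-1],[0,0,0,0,0,0,-1],[0,0,0,0,0,0,-1],[0,0,0,0,0,0,-1],[0,0,0,0,0,0,-1],[0,0,0,0,0,0,-1],[0,0,0,0,0,0,-1],[0,0,0,0,0,0,-1],[0,0,0,0,0,0,-1]]]'
python3 - <<'E'
from fit import *
s=status.observe(); im=vision.get_image('scene'); c=im['frame'][130:290,140:340,::-1]
cv2.imwrite('pics/s6.png',cv2.resize(c,None,fx=3.5,fy=3.5,interpolation=cv2.INTER_CUBIC))
iw=vision.get_image('wrist');P=cloud(iw,s);t=s['tool_pos'];k=near(P,t,.06,t[2]-.02,t[2]+.0)
A=np.c_[k[:,:2],np.ones(len(k))];print(mec(k),np.median(k,0),np.linalg.lstsq(A,k[:,2],rcond=None)[0][:2])
P=cloud(im);k=near(P,(.4825,-.2265),.06,.06,.1);print('flange/can top',mec(k),np.percentile(k[:,2],[50,95]))
E
```

```text
time: 24.95
tool_pos: [0.4803, -0.2272, 0.2102]
tcp_rot: [180.0, 0.0, 62.8]
force: [-0.2, 0.4, -1.1]
gripper_width: 0.5
finger_force: 45.8
time: 26.2
tool_pos: [0.4803, -0.2272, 0.2101]
tcp_rot: [180.0, 0.0, 62.8]
force: [0.4, 0.5, -0.9]
gripper_width: 0.501
finger_force: 45.8
(array([ 480.1, -227.2]), 50.2, 13952) [ 0.49157388 -0.20536537  0.20294777] [-0.006378   -0.01295204]
flange/can top (array([ 483.8, -226.5]), 44.2, 448) [0.08415327 0.09050968]
```

View pics/s6.png

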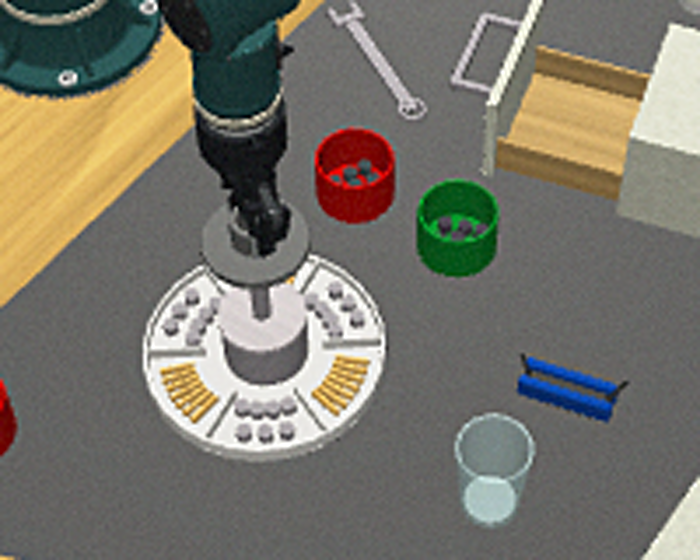

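The inner lid sits on the canister at (262,330), the outer lid is held level above its post at (257,240), and the drawer is open. All of this matches the goal.

```bash
python3 -c "from bench import manip; print(manip.sign_off())"
```

```text
the job is handed in; nothing more can be done
None
```

I handed the job in at about 26 s: by my own measurements the drawer is out to its stop, the inner lid is seated on the canister, and the gripper holds the outer lid level, clear above the post; the hand-in returned no verdict.

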